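Close the tube clamp and set its thumbscrew

TASK

A copper pipe lies ready in the tube clamp: push the clamp's arm fully shut over it by the red tab, then turn the yellow thumbscrew clockwise until it seats, and then back it off a quarter turn so that the pipe can still be slid to its mark. Finish while still holding the thumbscrew in your grip at that setting, the arm still shut. Leave the pipe lying in its rests and do not disturb the coupling, the tape and the carton.

Things in the scene. Friction and masses are not known exactly. Their poses are not given: they have to be found in the camera images.
- clamp_base: Blue base of a tube clamp, fixed to the bench, 185 x 120 x 20 mm. Origin: on the bench surface, straight below the thumbscrew's axis when the arm is shut. x points from the red tab's side to the hinge (hinge axis at x = +75 mm), y along the pipe, z up. The pipe lies in two V rests, its axis 45 mm above the bench. A post at x = -42 mm, 60 mm tall, carries the shut arm.
- clamp (a joint): Hinge of the clamp arm, rad: 0 = shut (arm level, lying on its post), grows as the arm swings up; it starts somewhere between 0.5 and 0.95. The hinge is stiff: the arm stays where it is left, and a push of about 1 to 3 N on the tab closes it.
- clamp_hinge (a point): Point on the hinge axis, 67 mm above the bench, in mid arm; the axis runs along y of this frame. Frame moves with the arm: its -x axis points from the hinge along the arm to the tab, its z axis out of the arm's top face. The arm is steel, 26 mm wide and 14 mm thick.
- clamp_tab (a point): Centre of the top face of the red tab at the free end of the clamp arm, 149 mm from the hinge axis along the arm and 7 mm above its middle plane (74 mm above the bench when shut). The tab is 42 mm along the arm, 40 mm wide, 14 mm thick. Same axes as clamp_hinge.
- screw (a joint): Turn of the yellow thumbscrew, rad: 0 = seated (hard stop), grows as the screw is backed off (anticlockwise seen from above). Clockwise from above tightens. It starts backed off by 0.7 to 2.1 rad. Stiff thread (about 0.06 N m): it stays where it is left. It does not rise or sink noticeably as it turns.
- screw_grip (a point): Grip point on the thumbscrew's axis, in the middle of its yellow wings; with the arm shut 102 mm above the bench, over clamp_base's origin. Wings: 46 mm long along this frame's x, 12 mm thick along y, reaching 17 mm below and 15 mm above this point; z is the screw's axis. Black mark on the -x wing. Seated, the wings lie along the arm, mark towards the red tab. Arm's top face: 28 mm below.
- pipe_center (a point): Centre of the copper pipe, 22 mm in diameter, 260 mm long along this frame's y axis, lying loose in the clamp's V rests.
- coupling_center (a point): Centre of a loose brass pipe coupling, an upright ring 38 mm across and 36 mm tall, standing on the bench (bystander).
- tape_center (a point): Centre of a loose roll of white tape, 72 mm across and 20 mm tall, lying on the bench (bystander).
- carton_center (a point): Centre of a loose cardboard carton, 70 x 110 x 60 mm tall, on the bench beyond the hinge (bystander).
Mind the look-alikes: they are no part of the job. Several things have the shape of the clamp_base; the one meant has the colours described above.

How it is judged:
By the outcome, as a careful person would: the job done as asked, in the order asked, and still so for the second after the job is handed in, while the arm keeps its last pose, push and grip.
It also fails if it takes over 51 s, if anything falls off the work surface, if the arm or the gripper's body presses on something with over 40 N, if the wrist force passes 120 N, or if a joint passes its speed limit or range.

ROBOT

A 7-joint arm with a two-finger parallel gripper is mounted at the origin on the work surface. World frame = base frame: x ahead of the robot, y to its left, z up, the work surface at z = 0. Lengths are in m, angles in rad, forces in N, time in s.
With the tool pointing down it reaches from about 0.425 to 0.925 m from the base axis. Payload 6.8 kg.
Tool frame: the origin (TCP) lies at the very end of the fingers, on their centre line; the grasp point (between the pads) lies 19 mm behind it; z points along the fingers, x is the direction in which the jaws open and shut, and the axes are right-handed (so a half turn about z gives the same grasp; the last joint's range is limited). The gripper opens to 85 mm and grips with 20 to 120 N. Pads are 22 mm wide; open, the fingers measure 114 mm over their backs; the gripper's body (76 mm by 85 mm) begins 54 mm behind the grasp point. The pads swing forward as they close: fully open they stand 13 mm farther back than shut.
Start: joints at [-1.365, 0.477, 0.022, 1.555, -0.011, 1.109, -0.083], TCP at [0.208, 0.642, 0.209] pointing down, gripper open.
Joint ranges: [-2.96, 2.96], [-0.34, 2.1], [-1.41, 1.46], [0.24, 2.44], [-1.37, 4.51], [0.17, 1.92], [-2.96, 2.96]. Speed limits (rad/s): [2.39, 2.39, 3.14, 3.14, 3.14, 3.14, 3.14].

INTERFACE

Orientations are given as a unit quaternion [w, x, y, z].
In Python, from station import bot gives the robot as it stands.
- The arm moves only by the shell command python3 -m creep 'ROWS' [FORCE]. ROWS is JSON, a list that holds one entry, the list of rows, each a list of 7 numbers: the shift along the tool's x, y, z in cm, then the turn, a rotation vector about the tool's x, y, z in rad, then the opening, from 0 (shut) to 1 (fully open). In form: [[[dx, dy, dz, wx, wy, wz, claw], ...]]. A call has 1 to 10 rows; each row is the pose to reach, as a shift and turn from the pose commanded when the call began, along the tool's axes at that moment; what a row does not reach only later rows make up. A row lasts 1/8 s, in which the tool goes at most 62.5 mm and 10.7 degrees, less where a joint would pass 70% of its speed; a pose out of reach is approached as far as the arm can. A call with a gripper value outside its range is refused whole. The fingers move at their own pace and stop on an object; FORCE is the grip in N (left out, the last holds). Time passes only in rows, so rows that repeat a pose let the fingers close. It gives the time, the measured TCP pose, the force and the opening at its end, in the units of the state.
- bot.get_obs(): the state, without advancing time (a new reading comes with each control period).
- bot.read_camera(name): name is "scene" or "top" or "wrist"; returns (picture, depth): 420x560x3 uint8, blue, green, red; 420x560 float32, m along the optical axis (not along the pixel's ray), 0 where there is no reading.
- bot.calibration(name): a dict with "mtx" (3x3 intrinsics, pixels), "rvec" (rotation vector, rad) and "tvec" (3), from world to camera coordinates, as OpenCV has them. Camera axes: x right, y down, z forward; pixel columns grow to the right and rows downward; lengths in m; the calibration is good to about 2 mm. A picture is of the moment at which its call begins: read the wrist's pose just before it. calibration takes no time and is no camera call; for the wrist camera it gives the pose at the moment of the call.
- bot.hand_in(): hands the job in, once; it reports no verdict.
Trained networks look in the newest picture that a camera, given by its name, has taken for a name from the list of things; names that differ only in an ending like _2 or _b are one class to them, and where a whole thing is asked for, a point or a joint stands for the part that bears it (a point fixed in the world has none). Each returns a list of dicts, best first, with "p" (0 to 1); they miss things now and then, are a little off and sometimes report something else, mostly with a low value. They report only what shows in the picture. A call takes as long as a camera call. They do not tell look-alikes from the thing itself.
- bot.find_in(camera, label): "xy" ([column, row] in pixels, amid what is visible of it).
- bot.silhouettes(camera, label): "mask" (420x560 bool, what is visible of it) and "xy" ([column, row] in pixels, amid what is visible of it).
The state is a dict: "t": time; "q": joint angles; "joint_vel": joint speeds; "joint_torque": joint torques, N m; "eef_pos": TCP position; "tool_rot": TCP orientation; "contact_force": force on the tool from outside, world axes, zero at the start; "torque": the same for the moment, N m; "gripper_width": opening from 0.0 (shut) to 1.0 (fully open).
Only numpy, scipy, OpenCV 4.12 (cv2) and the standard library are available. Lean on these libraries where they do the work, as an engineer would, in place of code of your own. Each camera call takes 0.05 s, during which the arm holds its last target.

## Working session

There is one attempt and no reset: what is moved stays moved. The work goes in short steps, Python scripts to look and compute and a shell command to move; the robot and the scene stay as the last step left them, time stands still between calls to the robot, and variables do not carry over. Pictures are saved under pics/ and viewed, and the job is handed in when it is done.

```bash
ls; mkdir -p pics; python3 - <<'E'
from station import bot
import cv2
o=bot.get_obs();print(o)
for n in("scene","top"):
    p,d=bot.read_camera(n);cv2.imwrite(f"pics/{n}0.png",p)
    import numpy as np
    c=bot.calibration(n);print(n,c)
    for l in("clamp_base","clamp_tab","screw_grip","pipe_center","carton_center"):
        print(l,[(r["p"],r["xy"]) for r in bot.find_in(n,l)])
E
```

```text
pics
{'t': 0.0, 'q': array([-1.36508587,  0.47778875,  0.02236661,  1.55645956, -0.01148185,
        1.10930604, -0.08309261]), 'joint_vel': array([-0.00126539,  0.00088608, -0.00055138, -0.00046548,  0.0016341 ,
        0.00147234, -0.00071278]), 'joint_torque': array([ 8.28466054e-04, -5.96461451e+01,  1.60798654e+00, -2.81193852e+01,
        1.24190294e-02,  9.49870358e-03, -1.56503990e-05]), 'eef_pos': array([0.20820456, 0.64141532, 0.20753047]), 'tool_rot': array([ 6.03316820e-04,  8.08910268e-01,  5.87931406e-01, -6.90038775e-04]), 'contact_force': array([-0.73219463,  0.05135976,  0.30889619]), 'torque': array([-0.01295633, -0.04732334,  0.01413714]), 'gripper_width': 0.9979397790974027}
scene {'mtx': array([[401.24204148,   0.        , 280.16323992],
       [  0.        , 401.24204148, 210.88712462],
       [  0.        ,   0.        ,   1.        ]]), 'rvec': array([ 1.82299942,  1.95274262, -0.61907154]), 'tvec': array([ 0.03137709, -0.35064996,  1.35224317])}
clamp_base [(0.96, [192.0, 141.9]), (0.93, [260.6, 237.3]), (0.67, [362.0, 218.8])]
clamp_tab [(0.85, [258.1, 208.6]), (0.82, [366.5, 199.8]), (0.81, [191.5, 118.9])]
screw_grip [(0.75, [370.3, 197.9]), (0.63, [262.4, 213.9]), (0.43, [189.5, 115.4])]
pipe_center [(0.65, [256.6, 223.5])]
carton_center [(0.67, [250.8, 308.3])]
top {'mtx': array([[386.68042123,   0.        , 280.8256215 ],
       [  0.        , 386.68042123, 212.84376923],
       [  0.        ,   0.        ,   1.        ]]), 'rvec': array([ 2.10588067, -2.12013099,  0.22310254]), 'tvec': array([0.00837018, 0.47591125, 0.88133308])}
clamp_base [(0.89, [299.3, 195.8]), (0.61, [405.1, 336.2]), (0.58, [189.7, 223.5])]
clamp_tab [(0.96, [307.4, 193.4]), (0.92, [414.5, 347.8]), (0.84, [189.1, 233.8])]
screw_grip [(0.76, [297.2, 183.0]), (0.59, [186.0, 223.7]), (0.51, [422.6, 344.5])]
pipe_center [(0.83, [291.5, 209.0])]
carton_center [(0.82, [298.0, 119.6]), (0.51, [307.3, 193.7])]
```

View pics/scene0.png

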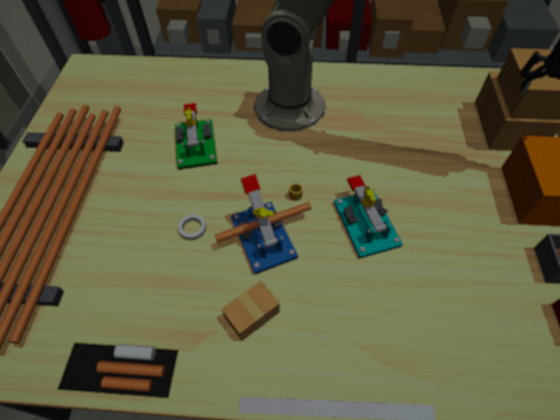

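View pics/top0.png

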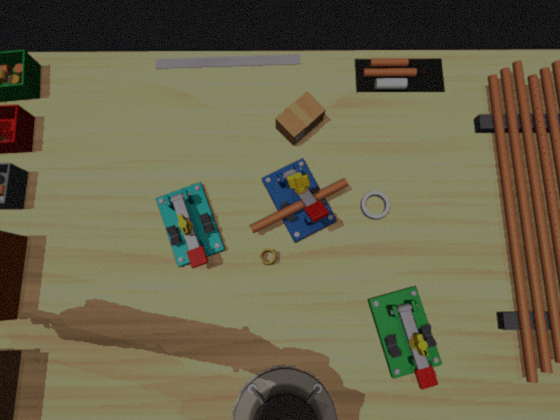

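```bash
python3 - <<'E'
from station import bot
import cv2,numpy as np
a=cv2.imread("pics/scene0.png")[140:300,170:350];b=cv2.imread("pics/top0.png")[90:270,200:380]
cv2.imwrite("pics/crop0.png",np.hstack([cv2.resize(a,(400,400),interpolation=2),cv2.resize(b,(400,400),interpolation=2)]))
E
```

```text
(no output)
```

View pics/crop0.png

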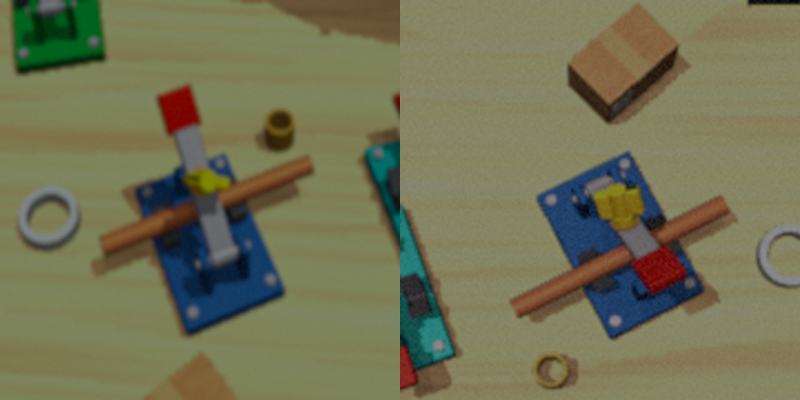

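Three candidates show in the top view: teal (190,224), green (405,336) and blue (299,196). The blue one fits, because it has a blue base and the copper pipe lies in it; the enlarged crop confirms this. Its arm stands up, with the red tab at top (316,211). Next I measure its pose.

```bash
cat > h.py <<'E'
from station import bot
import cv2,numpy as np
from scipy.spatial.transform import Rotation as R
def cloud(n,p=None,d=None):
    if d is None: p,d=bot.read_camera(n)
    c=bot.calibration(n);K=c["mtx"];Rm=cv2.Rodrigues(np.array(c["rvec"]))[0];t=np.array(c["tvec"]).ravel()
    v,u=np.mgrid[:420,:560]
    P=np.stack([(u-K[0,2])/K[0,0]*d,(v-K[1,2])/K[1,1]*d,d],-1)
    W=(P-t)@Rm
    W[d==0]=np.nan
    return p,W
def proj(n,X):
    c=bot.calibration(n);return cv2.projectPoints(np.atleast_2d(X).astype(float),np.array(c["rvec"]),np.array(c["tvec"]),c["mtx"],None)[0].reshape(-1,2)
E
python3 - <<'E'
from h import *
for n,box in(("top",(240,140,360,255)),("scene",(205,160,320,280))):
    p,W=cloud(n);h=cv2.cvtColor(p,cv2.COLOR_BGR2HSV);H,S,V=[h[...,i].astype(int) for i in range(3)]
    m=np.zeros(H.shape,bool);m[box[1]:box[3],box[0]:box[2]]=1
    m&=~np.isnan(W[...,0])
    bl=m&(H>105)&(H<125)&(S>150)
    top=bl&(abs(W[...,2]-.02)<.006)
    pts=W[top];r=cv2.minAreaRect((pts[:,:2]*1000).astype(np.float32))
    print(n,"base",top.sum(),r,np.median(pts[:,2]))
    red=m&((H<5)|(H>175))&(S>180)
    q=W[red];print("red",red.sum(),np.nanmean(q,0),q.min(0),q.max(0))
    ye=m&(H>22)&(H<35)&(S>180)
    q=W[ye];print("yel",ye.sum(),np.nanmean(q,0),q.min(0),q.max(0))
    for l in("pipe_center","clamp_tab","screw_grip","coupling_center","tape_center","carton_center"):
        for s in bot.silhouettes(n,l)[:3]:
            mm=s["mask"]&~np.isnan(W[...,0]);q=W[mm]
            print(l,s["p"],s["xy"],np.median(q,0).round(4), cv2.minAreaRect((q[:,:2]*1000).astype(np.float32)) if len(q) else 0)
E
```

```text
top base 1253 ((517.1378784179688, -39.213287353515625), (180.4923553466797, 115.95978546142578), 26.493345260620117) 0.0207966672906089
red 290 [ 0.45712219 -0.06952898  0.16059788] [ 0.43429232 -0.09419938  0.14751475] [ 0.48292898 -0.0463754   0.1712371 ]
yel 283 [ 0.52602072 -0.03363747  0.14306476] [ 0.50919036 -0.05492953  0.11521516] [ 0.5436134  -0.01067122  0.15881951]
pipe_center 0.95 [293.4, 205.9] [ 0.4891 -0.0243  0.055 ] ((499.787109375, -41.88109588623047), (31.84622573852539, 268.2943115234375), 28.76898956298828)
clamp_tab 0.83 [190.0, 235.5] [0.4202 0.2163 0.0753] ((432.0887451171875, 226.51287841796875), (175.39865112304688, 41.15288543701172), 23.81655502319336)
clamp_tab 0.77 [414.8, 348.2] [ 0.1678 -0.2852  0.075 ] ((176.3012237548828, -297.1486511230469), (176.76763916015625, 53.37113952636719), 11.88339900970459)
clamp_tab 0.62 [307.6, 190.5] [ 0.5012 -0.0495  0.1475] ((510.2294006347656, -50.853755950927734), (146.62521362304688, 55.95630645751953), 28.090402603149414)
screw_grip 0.81 [420.1, 342.5] [ 0.1811 -0.2817  0.1158] ((180.3461151123047, -283.47958374
[... 2588 characters left out ...]
, (262.70709228515625, 57.62112808227539), 16.53752326965332)
screw_grip 0.59 [200.4, 230.0] [ 0.5039 -0.2254  0.02  ] ((496.8287658691406, -226.48936462402344), (70.16646575927734, 84.57823944091797), 72.41827392578125)
coupling_center 0.6 [293.3, 190.5] [0.3754 0.0388 0.0247] ((358.566650390625, 38.15003204345703), (71.95704650878906, 37.47393035888672), 2.0290064811706543)
tape_center 0.16 [254.0, 304.8] [ 0.7351 -0.0416  0.0615] ((712.6550903320312, -46.953460693359375), (97.04429626464844, 126.23428344726562), 42.902610778808594)
carton_center 0.89 [251.9, 306.8] [ 0.7352 -0.0412  0.0615] ((721.957763671875, -38.27870178222656), (71.76130676269531, 126.142822265625), 42.788570404052734)
```

The base fit gives the clamp's x axis at about 26.5°, its origin at about (0.498, -0.050) and the arm at about 0.63 rad. I'll move over the tab with the gripper shut and turn the yaw clockwise on the way.

```bash
python3 -m creep '[[[-5,7,-5,0,0,0.15,0],[-10,14,-9,0,0,0.3,0],[-16,22,-9,0,0,0.45,0],[-21,29,-9,0,0,0.6,0],[-27,32,-9,0,0,0.75,0],[-33,35,-9,0,0,0.9,0],[-39,38,-9,0,0,1.05,0],[-45,41,-9,0,0,1.2,0],[-52,43,-9,0,0,1.3,0],[-58,46,-9,0,0,1.3,0]]]' 40
python3 -m creep '[[[0,0,0,0,0,0,0],[0,0,0,0,0,0,0]]]'
python3 - <<'E'
from h import *
o=bot.get_obs();print(o["q"],o["eef_pos"],R.from_quat(np.roll(o["tool_rot"],-1)).as_matrix().round(3),o["contact_force"])
p,W=cloud("wrist");cv2.imwrite("pics/w1.png",p)
E
```

```text
t: 2.55
eef_pos: [0.4457, 0.0926, 0.2976]
tool_rot: [-0.0, 1.0, -0.022, 0.0]
contact_force: [0.5, 0.1, 0.4]
gripper_width: 0.002
t: 2.8
eef_pos: [0.4455, 0.0951, 0.2974]
tool_rot: [-0.0, 1.0, -0.022, 0.0]
contact_force: [-1.3, -0.1, 0.0]
gripper_width: 0.002
[-8.67630091e-01  9.97072662e-05  5.30031215e-01  1.96531105e+00
 -8.27782594e-04  1.17562403e+00 -3.80351390e-01] [0.44552435 0.09514062 0.29740338] [[ 0.999 -0.043  0.   ]
 [-0.043 -0.999  0.001]
 [ 0.    -0.001 -1.   ]] [-1.32825509 -0.10187255  0.04676543]
```

View pics/w1.png

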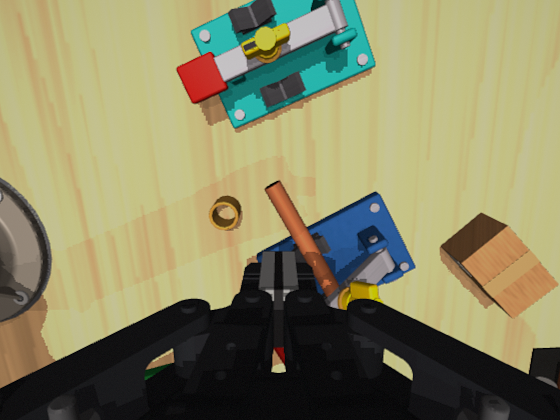

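```bash
python3 -m creep '[[[0.6,5.5,0,0,0,0,0],[1.2,11,0,0,0,0,0],[1.9,16.4,3,0,0,0,0],[1.9,16.4,8,0,0,0,0],[1.9,16.4,10.5,0,0,0,0],[1.9,16.4,10.5,0,0,0,0],[1.9,16.4,10.5,0,0,0,0]]]'
python3 - <<'E'
from h import *
o=bot.get_obs();print(o["q"],o["eef_pos"],o["contact_force"])
a,_=bot.read_camera("scene");b,_=bot.read_camera("top")
cv2.imwrite("pics/c2.png",np.hstack([cv2.resize(a[140:300,170:350],(400,400),interpolation=2),cv2.resize(b[90:270,200:380],(400,400),interpolation=2)]))
E
```

```text
t: 3.72
eef_pos: [0.4585, -0.0692, 0.1931]
tool_rot: [0.0, 1.0, -0.021, 0.001]
contact_force: [-0.1, -0.5, 0.6]
gripper_width: -0.001
[-0.63697259  0.1603132   0.73463237  2.09607574 -0.13401782  0.92915162
  0.13044788] [ 0.45854455 -0.06921816  0.19313123] [-0.12051537 -0.46943629  0.64870195]
```

View pics/c2.png

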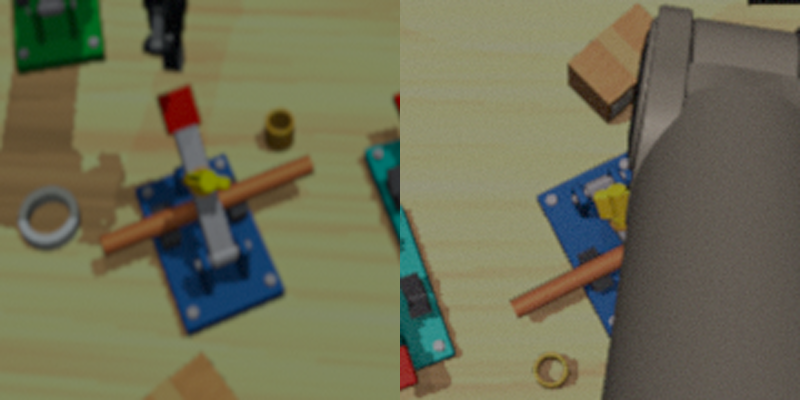

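The gripper tip is above the red tab (crop 170,60, tab below it at 180,110). Now I push along the arc.

```bash
python3 -m creep '[[[0,0,1.5,0,0,0,0],[-0.3,0.15,3,0,0,0,0],[-0.7,0.4,4.2,0,0,0,0],[-1,0.55,5.4,0,0,0,0],[-1.3,0.7,6.6,0,0,0,0],[-1.5,0.8,7.7,0,0,0,0],[-1.7,0.9,8.7,0,0,0,0],[-1.8,0.95,9.5,0,0,0,0]]]'
python3 -m creep '[[[0,0,0.6,0,0,0,0],[-0.1,0.05,1.2,0,0,0,0],[-0.1,0.1,1.8,0,0,0,0],[-0.1,0.1,2.2,0,0,0,0]]]'
```

```text
t: 4.82
eef_pos: [0.439, -0.0788, 0.0966]
tool_rot: [0.0, 1.0, -0.022, -0.0]
contact_force: [-0.0, -1.2, 1.0]
gripper_width: -0.0
t: 5.32
eef_pos: [0.438, -0.0798, 0.0749]
tool_rot: [0.0, 1.0, -0.022, -0.0]
contact_force: [-0.2, -0.6, 0.4]
gripper_width: -0.0
```

```bash
python3 -m creep '[[[0,0,0.1,0,0,0,0],[0,0,0.2,0,0,0,0],[0,0,0.2,0,0,0,0]]]'
python3 - <<'E'
from h import *
a,_=bot.read_camera("scene")
p,_=bot.read_camera("wrist")
cv2.imwrite("pics/c3.png",np.hstack([cv2.resize(a[140:300,170:350],(400,400),interpolation=2),cv2.resize(p,(400,400),interpolation=2)]))
E
```

```text
t: 5.7
eef_pos: [0.4382, -0.0797, 0.0733]
tool_rot: [-0.0, 1.0, -0.021, 0.0]
contact_force: [0.5, -0.5, 0.3]
gripper_width: 0.004
```

View pics/c3.png

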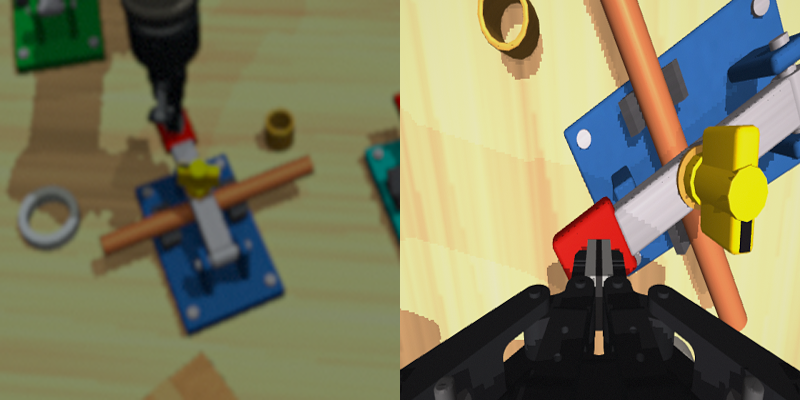

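The arm looks nearly level and the fingers are on the tab. There is no firm resistance yet, so I press further in small steps.

```bash
python3 -m creep '[[[0,0,0.1,0,0,0,0],[0,0,0.2,0,0,0,0],[0,0,0.2,0,0,0,0]]]'
python3 -m creep '[[[0,0,0.1,0,0,0,0],[0,0,0.2,0,0,0,0],[0,0,0.2,0,0,0,0]]]'
```

```text
t: 6.18
eef_pos: [0.438, -0.0798, 0.0711]
tool_rot: [0.0, 1.0, -0.022, -0.0]
contact_force: [0.2, -0.2, 0.7]
gripper_width: 0.002
t: 6.55
eef_pos: [0.438, -0.0797, 0.0691]
tool_rot: [0.0, 1.0, -0.022, -0.0]
contact_force: [-0.1, 0.0, -0.3]
gripper_width: -0.003
```

```bash
python3 - <<'E'
from h import *
o=bot.get_obs()
for n,box in(("scene",(205,160,320,280)),("wrist",(0,0,560,420))):
    p,W=cloud(n);h=cv2.cvtColor(p,cv2.COLOR_BGR2HSV);H,S,V=[h[...,i].astype(int) for i in range(3)]
    m=np.zeros(H.shape,bool);m[box[1]:box[3],box[0]:box[2]]=1
    m&=~np.isnan(W[...,0])
    red=m&((H<5)|(H>175))&(S>180)
    q=W[red];print(n,"red",red.sum(),np.percentile(q,[5,50,95],axis=0).round(4), proj(n,o["eef_pos"]))
    ye=m&(H>22)&(H<35)&(S>180)&(W[...,2]>.05);q=W[ye];print("yel",np.percentile(q,[2,50,98],axis=0).round(4))
    cv2.imwrite(f"pics/d4{n}.png",p)
    if n=="wrist":
        V=W[280:300,:]
        for (u,v) in((430,300//1),(180*0+170,200)): pass
        m2=m&(S<60)&(V.mean()>0)&(abs(W[...,2]-.074)<.03)&(W[...,0]>.44)&(p[...,2]>120)
        q=W[m2];print("grey",m2.sum())
        ex=np.array([.895,.446]);
        s=(q[:,:2]-[.4977,-.0497])@ex
        for a in np.arange(-.06,.09,.01):
            k=abs(s-a)<.005
            if k.sum()>5: print(a.round(2),k.sum(),np.median(q[k,2]).round(4))
E
```

```text
scene red 71 [[ 0.4325 -0.0948  0.0899]
 [ 0.4447 -0.0805  0.0926]
 [ 0.4559 -0.0628  0.1028]] [[249.43287591 197.86549965]]
yel [[ 0.5    -0.0659  0.0872]
 [ 0.5087 -0.0453  0.1173]
 [ 0.5129 -0.0253  0.1302]]
wrist red 4060 [[ 0.4151 -0.085   0.0849]
 [ 0.4343 -0.069   0.09  ]
 [ 0.4569 -0.057   0.0932]] [[276.13169999 251.25503777]]
yel [[ 0.4929 -0.0648  0.0906]
 [ 0.5005 -0.042   0.1219]
 [ 0.5135 -0.023   0.1274]]
grey 0
```

View pics/d4wrist.png

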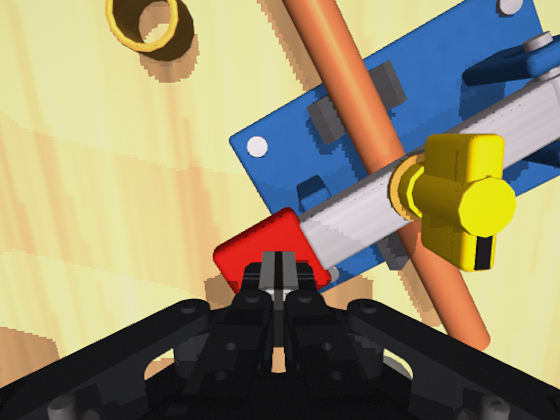

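```bash
python3 - <<'E'
from h import *
p,W=cloud("wrist")
for v in range(225,300,6): print(v,[tuple((W[v,u]*1000).round().tolist()) for u in (235,255,278,300,312)])
c=cv2.resize(p[190:310,180:400],(800,436),interpolation=2);cv2.imwrite("pics/e5.png",c)
E
```

```text
225 [(409.0, -86.0, 2.0), (429.0, -61.0, 82.0), (440.0, -59.0, 90.0), (449.0, -60.0, 89.0), (455.0, -61.0, 87.0)]
231 [(408.0, -91.0, 0.0), (430.0, -62.0, 89.0), (440.0, -62.0, 90.0), (449.0, -63.0, 87.0), (455.0, -63.0, 88.0)]
237 [(420.0, -66.0, 82.0), (430.0, -64.0, 91.0), (440.0, -64.0, 91.0), (449.0, -66.0, 89.0), (455.0, -66.0, 88.0)]
243 [(421.0, -67.0, 90.0), (430.0, -67.0, 91.0), (440.0, -68.0, 90.0), (449.0, -68.0, 89.0), (454.0, -68.0, 90.0)]
249 [(421.0, -68.0, 93.0), (429.0, -69.0, 92.0), (439.0, -70.0, 90.0), (449.0, -71.0, 90.0), (454.0, -72.0, 88.0)]
255 [(421.0, -71.0, 93.0), (429.0, -72.0, 92.0), (439.0, -69.0, 100.0), (449.0, -74.0, 89.0), (454.0, -74.0, 89.0)]
261 [(420.0, -74.0, 91.0), (429.0, -75.0, 92.0), (439.0, -69.0, 106.0), (449.0, -77.0, 89.0), (454.0, -77.0, 90.0)]
267 [(420.0, -77.0, 92.0), (430.0, -72.0, 103.0), (439.0, -69.0, 112.0), (448.0, -73.0, 102.0), (454.0, -80.0, 89.0)]
273 [(420.0, -80.0, 92.0), (430.0, -72.0, 109.0), (439.0, -69.0, 117.0), (448.0, -73.0, 108.0), (452.0, -73.0, 109.0)]
279 [(420.0, -82.0, 93.0), (431.0, -73.0, 113.0), (439.0, -68.0, 122.0), (448.0, -73.0, 114.0), (452.0, -73.0, 114.0)]
285 [(420.0, -85.0, 94.0), (431.0, -72.0, 119.0), (439.0, -69.0, 125.0), (447.0, -73.0, 119.0), (452.0, -73.0, 118.0)]
291 [(419.0, -89.0, 92.0), (432.0, -66.0, 135.0), (439.0, -69.0, 130.0), (446.0, -66.0, 135.0), (450.0, -67.0, 134.0)]
297 [(426.0, -67.0, 136.0), (433.0, -66.0, 139.0), (439.0, -72.0, 128.0), (446.0, -66.0, 139.0), (450.0, -67.0, 138.0)]
```

View pics/e5.png

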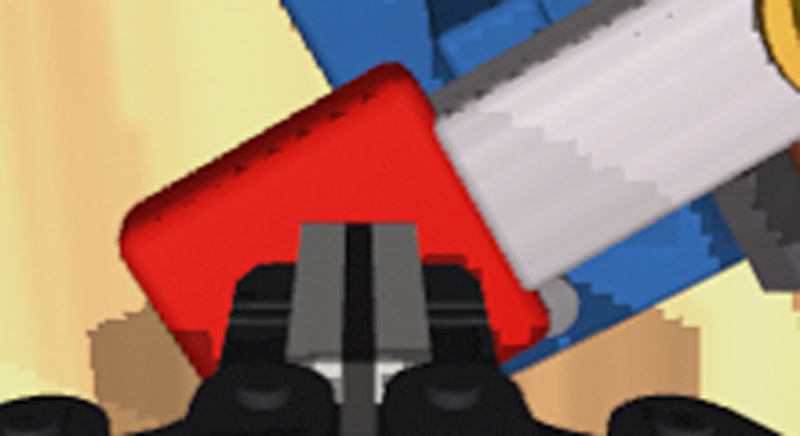

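Depth shows the tab top at z≈0.090 and the visible pad tips at about 0.092–0.096, although the reported TCP z is 0.069. So the real tips sit about 22 mm behind the reported TCP, and the arm is not shut yet (about 0.1 rad). I'll keep pushing in steps and watch the force.

```bash
python3 -m creep '[[[0,0,0.3,0,0,0,0],[0,0,0.6,0,0,0,0],[0,0,0.9,0,0,0,0],[0,0,0.9,0,0,0,0]]]'
python3 -m creep '[[[0,0,0.2,0,0,0,0],[0,0,0.4,0,0,0,0],[0,0,0.4,0,0,0,0]]]'
python3 - <<'E'
from h import *
for n in("scene","wrist"):
    p,W=cloud(n);h=cv2.cvtColor(p,cv2.COLOR_BGR2HSV);H,S,V=[h[...,i].astype(int) for i in range(3)]
    m=~np.isnan(W[...,0])
    if n=="scene": m[:160]=0;m[280:]=0;m[:,:205]=0;m[:,320:]=0
    red=m&((H<5)|(H>175))&(S>180);q=W[red];print(n,"red",red.sum(),np.percentile(q,[5,50,95],axis=0).round(4))
for v in range(235,275,4): print(v,[tuple((W[v,u]*1000).round().tolist()) for u in (235,278)])
E
```

```text
t: 7.2
eef_pos: [0.4379, -0.0797, 0.0599]
tool_rot: [0.0, 1.0, -0.022, -0.0]
contact_force: [0.2, 0.1, 0.1]
gripper_width: 0.001
t: 7.58
eef_pos: [0.4381, -0.0797, 0.0561]
tool_rot: [0.0, 1.0, -0.022, -0.0]
contact_force: [-0.5, -0.6, -0.3]
gripper_width: -0.001
scene red 54 [[ 0.4326 -0.0962  0.0781]
 [ 0.4437 -0.0812  0.0807]
 [ 0.4532 -0.0638  0.0877]]
wrist red 3901 [[ 0.4139 -0.0854  0.0722]
 [ 0.4319 -0.0691  0.0781]
 [ 0.456  -0.0572  0.0795]]
235 [(410.0, -90.0, -0.0), (440.0, -63.0, 78.0)]
239 [(420.0, -66.0, 73.0), (440.0, -65.0, 78.0)]
243 [(421.0, -66.0, 78.0), (440.0, -67.0, 78.0)]
247 [(421.0, -68.0, 79.0), (439.0, -68.0, 79.0)]
251 [(421.0, -70.0, 79.0), (439.0, -70.0, 79.0)]
255 [(421.0, -71.0, 79.0), (439.0, -68.0, 88.0)]
259 [(421.0, -73.0, 79.0), (439.0, -68.0, 93.0)]
263 [(421.0, -75.0, 80.0), (439.0, -68.0, 96.0)]
267 [(420.0, -77.0, 79.0), (439.0, -69.0, 98.0)]
271 [(420.0, -79.0, 79.0), (439.0, -69.0, 103.0)]
```

```bash
python3 -m creep '[[[0,0,0.2,0,0,0,0],[0,0,0.3,0,0,0,0],[0,0,0.3,0,0,0,0]]]'
python3 -m creep '[[[0,0,0.1,0,0,0,0],[0,0,0.2,0,0,0,0],[0,0,0.2,0,0,0,0]]]'
```

```text
t: 8.05
eef_pos: [0.438, -0.0797, 0.0531]
tool_rot: [-0.0, 1.0, -0.022, -0.0]
contact_force: [-0.7, -0.1, -0.5]
gripper_width: 0.003
t: 8.43
eef_pos: [0.438, -0.0797, 0.0513]
tool_rot: [-0.0, 1.0, -0.022, -0.0]
contact_force: [-0.8, 0.2, 3.0]
gripper_width: -0.002
```

Force is rising. I press a bit more.

```bash
python3 -m creep '[[[0,0,0.05,0,0,0,0],[0,0,0.1,0,0,0,0],[0,0,0.1,0,0,0,0]]]'
python3 - <<'E'
from h import *
for n in("scene","wrist"):
    p,W=cloud(n);h=cv2.cvtColor(p,cv2.COLOR_BGR2HSV);H,S,V=[h[...,i].astype(int) for i in range(3)]
    m=~np.isnan(W[...,0])
    if n=="scene": m[:160]=0;m[280:]=0;m[:,:205]=0;m[:,320:]=0
    red=m&((H<5)|(H>175))&(S>180);q=W[red];print(n,"red",red.sum(),np.percentile(q,[5,50,95],axis=0).round(4))
E
```

```text
t: 8.8
eef_pos: [0.4381, -0.0797, 0.051]
tool_rot: [-0.001, 1.0, -0.022, -0.0]
contact_force: [-4.5, 0.5, 17.4]
gripper_width: -0.004
scene red 48 [[ 0.433  -0.093   0.0743]
 [ 0.4446 -0.08    0.0769]
 [ 0.4553 -0.0641  0.0826]]
wrist red 3861 [[ 0.4137 -0.0856  0.0674]
 [ 0.4315 -0.0691  0.0736]
 [ 0.4557 -0.0572  0.0747]]
```

The arm is shut: 17 N on the tab and the tab top at z≈0.074. I'll lift off and look at the screw from above.

```bash
python3 -m creep '[[[0,0,-2,0,0,0,0],[0,0,-6,0,0,0,0.3],[2,1,-10,0,0,0,0.7],[6,3,-12,0,0,0,0.7],[6.2,3,-12,0,0,0,0.7],[6.2,3,-12,0,0,0,0.7]]]'
cat > m.py <<'E'
from h import *
import sys
p,W=cloud("wrist");cv2.imwrite("pics/%s.png"%sys.argv[1],p)
h=cv2.cvtColor(p,cv2.COLOR_BGR2HSV);H,S,V=[h[...,i].astype(int) for i in range(3)]
m=~np.isnan(W[...,0])&(W[...,0]>.38)&(W[...,0]<.62)&(W[...,1]<.05)
red=m&((H<5)|(H>175))&(S>180)&(W[...,2]>.068);q=W[red];r=cv2.minAreaRect((q[:,:2]*1000).astype(np.float32));print("red",red.sum(),np.median(q[:,2]),r)
g=m&(S<70)&(V>110)&(abs(W[...,2]-.074)<.003)
q=W[g];print("arm",g.sum());
if g.sum()>50: print(cv2.minAreaRect((q[:,:2]*1000).astype(np.float32)),np.median(q[:,2]), cv2.fitLine((q[:,:2]*1000).astype(np.float32),cv2.DIST_HUBER,0,.01,.01).ravel())
y=m&(H>20)&(H<36)&(S>150)&(W[...,2]>.112);q=W[y];r=cv2.minAreaRect((q[:,:2]*1000).astype(np.float32));print("yel",y.sum(),r,np.median(q[:,2]))
y=m&(H>20)&(H<36)&(S>150)&(W[...,2]>.085);q=W[y];print("yel all",q.mean(0),np.percentile(q[:,2],[1,50,99]))
k=m&(V<50)&(W[...,2]>.11)&(W[...,2]<.120)&(np.hypot(W[...,0]-.498,W[...,1]+.05)<.04);q=W[k];print("mark",k.sum(),np.median(q,0) if k.any() else 0)
b=m&(H>105)&(H<125)&(S>150)&(abs(W[...,2]-.02)<.005);q=W[b];print("base",b.sum(),cv2.minAreaRect((q[:,:2]*1000).astype(np.float32)))
for s in bot.find_in("wrist","screw_grip"): print(s["p"],s["xy"])
o=bot.get_obs();print(o["q"].round(3),o["eef_pos"],o["contact_force"])
E
python3 m.py w6
```

```text
t: 9.65
eef_pos: [0.4978, -0.1121, 0.1694]
tool_rot: [-0.0, 1.0, -0.022, -0.001]
contact_force: [-0.8, 0.2, -0.3]
gripper_width: 0.703
red 2774 0.0736531376300944 ((435.2480163574219, -80.13377380371094), (41.549156188964844, 38.87186050415039), 26.833126068115234)
arm 5834
((514.0160522460938, -41.33580017089844), (136.97463989257812, 61.598548889160156), 27.207168579101562) 0.07371883490362882 [ 8.9371496e-01  4.4863525e-01  5.1951935e+02 -3.7280323e+01]
yel 1591 ((506.676513671875, -69.48719787597656), (20.629215240478516, 91.38374328613281), 14.420140266418457) 0.11711605747802006
yel all [ 0.50106521 -0.04529434  0.11648954] [0.0859457  0.11709119 0.11909375]
mark 17 [ 0.49958564 -0.06516849  0.11745523]
base 14215 ((518.3976440429688, -38.124542236328125), (183.1677703857422, 118.42991638183594), 26.642492294311523)
0.59 [276.8, 117.6]
0.24 [271.9, 123.2]
[-0.502  0.304  0.731  2.022 -0.256  0.909  0.322] [ 0.49711452 -0.1118218   0.16917486] [0.01542911 1.04814553 0.46568371]
```

View pics/w6.png

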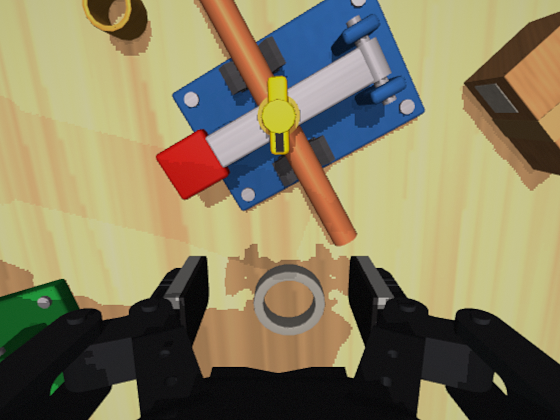

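The arm is shut, with the red tab at (193,165). The screw is at (278,116), its wings near-vertical in the picture and the black mark at the bottom (280,143). Next I refine the screw's centre and angle.

```bash
cat > s.py <<'E'
from h import *
import sys
p,W=cloud("wrist")
if len(sys.argv)>1: cv2.imwrite("pics/%s.png"%sys.argv[1],p)
h=cv2.cvtColor(p,cv2.COLOR_BGR2HSV);H,S,V=[h[...,i].astype(int) for i in range(3)]
near=np.hypot(W[...,0]-.501,W[...,1]+.046)<.03
m=near&(W[...,2]>.112)&(W[...,2]<.122)&(((H>20)&(H<36)&(S>120))|(V<60))
q=W[m][:,:2]*1000;print(m.sum(),cv2.minAreaRect(q.astype(np.float32)))
u=q-q.mean(0);w,v=np.linalg.eigh(u.T@u);print(q.mean(0),np.degrees(np.arctan2(v[1,1],v[0,1])))
E
python3 s.py
```

```text
1718 ((501.9703674316406, -47.69158935546875), (45.652400970458984, 19.01045799255371), 86.0277328491211)
[501.76247011 -46.77117044] 89.94900149300346
```

```bash
python3 -m creep '[[[0.1,-3.5,0,0,0,-0.02,0.6],[0.1,-6.5,0,0,0,-0.02,0.6],[0.1,-6.5,4,0,0,-0.02,0.6],[0.1,-6.5,7,0,0,-0.02,0.6],[0.1,-6.5,9,0,0,-0.02,0.6],[0.1,-6.5,9,0,0,-0.02,0.6]]]'
python3 - <<'E'
from h import *
p,W=cloud("wrist");a,_=bot.read_camera("scene")
cv2.imwrite("pics/f7.png",np.hstack([cv2.resize(a[140:300,170:350],(400,400),interpolation=2),cv2.resize(p,(400,400),interpolation=2)]))
E
```

```text
t: 10.55
eef_pos: [0.5004, -0.0472, 0.0788]
tool_rot: [0.0, 1.0, -0.011, -0.002]
contact_force: [-0.3, -0.2, 0.6]
gripper_width: 0.6
```

View pics/f7.png

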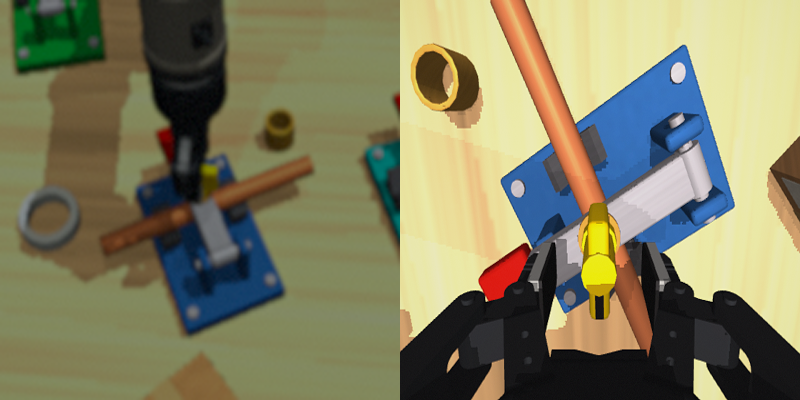

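```bash
python3 -m creep '[[[0.1,0,1,0,0,0,0.6],[0.1,0,1.8,0,0,0,0.6],[0.1,0,1.8,0,0,0,0.3],[0.1,0,1.8,0,0,0,0],[0.1,0,1.8,0,0,0,0],[0.1,0,1.8,0,0,0,0],[0.1,0,1.8,0,0,0,0]]]' 50
python3 - <<'E'
from h import *
p,W=cloud("wrist");a,_=bot.read_camera("scene")
cv2.imwrite("pics/f8.png",np.hstack([cv2.resize(a[140:300,170:350],(400,400),interpolation=2),cv2.resize(p,(400,400),interpolation=2)]))
o=bot.get_obs();print(o["torque"],o["q"].round(3))
for v in range(200,330,8): print(v,[tuple((W[v,u]*1000).round().tolist()) for u in (265,278,290)])
E
```

```text
t: 11.52
eef_pos: [0.5009, -0.0474, 0.063]
tool_rot: [-0.001, 1.0, -0.012, -0.002]
contact_force: [-11.8, 2.3, 19.9]
gripper_width: 0.132
[0.30549381 2.37659153 0.01421492] [-0.504  0.462  0.598  2.111 -0.411  0.687  0.346]
200 [(496.0, -23.0, 55.0), (502.0, -25.0, 48.0), (509.0, -32.0, 20.0)]
208 [(496.0, -27.0, 56.0), (502.0, -28.0, 51.0), (509.0, -37.0, 19.0)]
216 [(496.0, -31.0, 56.0), (502.0, -32.0, 54.0), (509.0, -42.0, 20.0)]
224 [(495.0, -35.0, 56.0), (502.0, -25.0, 90.0), (508.0, -30.0, 73.0)]
232 [(497.0, -25.0, 98.0), (503.0, -24.0, 100.0), (507.0, -25.0, 99.0)]
240 [(498.0, -25.0, 108.0), (503.0, -25.0, 108.0), (507.0, -25.0, 107.0)]
248 [(498.0, -25.0, 115.0), (503.0, -25.0, 115.0), (507.0, -26.0, 114.0)]
256 [(498.0, -28.0, 116.0), (503.0, -27.0, 117.0), (507.0, -28.0, 116.0)]
264 [(498.0, -31.0, 116.0), (502.0, -30.0, 117.0), (507.0, -31.0, 116.0)]
272 [(498.0, -33.0, 117.0), (502.0, -33.0, 117.0), (506.0, -33.0, 117.0)]
280 [(498.0, -37.0, 115.0), (502.0, -36.0, 117.0), (506.0, -37.0, 116.0)]
288 [(498.0, -39.0, 117.0), (502.0, -39.0, 118.0), (506.0, -39.0, 118.0)]
296 [(498.0, -42.0, 117.0), (502.0, -42.0, 117.0), (506.0, -42.0, 118.0)]
304 [(498.0, -45.0, 118.0), (502.0, -45.0, 118.0), (506.0, -45.0, 118.0)]
312 [(497.0, -48.0, 118.0), (502.0, -49.0, 117.0), (506.0, -48.0, 119.0)]
320 [(497.0, -51.0, 118.0), (502.0, -51.0, 118.0), (506.0, -51.0, 118.0)]
328 [(497.0, -55.0, 118.0), (502.0, -54.0, 119.0), (506.0, -55.0, 118.0)]
```

View pics/f8.png

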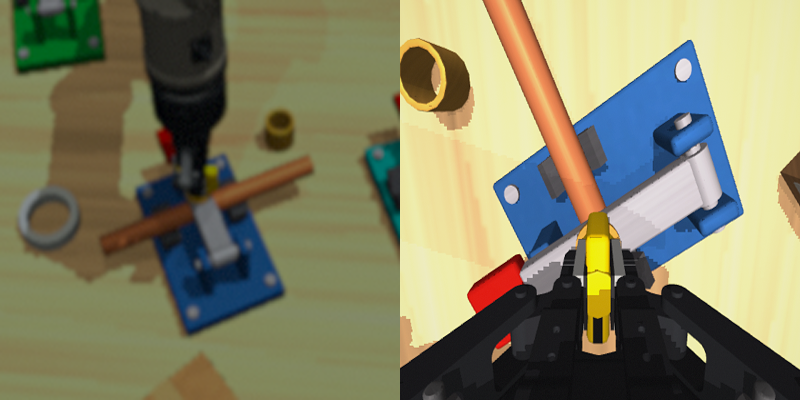

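The grip is on (opening 0.13, about 11 mm), but it carries 20 N up and -12 N in x. I ease the target before turning.

```bash
python3 -m creep '[[[-0.05,0,-0.1,0,0,0,0],[-0.08,0,-0.16,0,0,0,0],[-0.08,0,-0.16,0,0,0,0]]]'
python3 -c "
from station import bot;o=bot.get_obs();print(o['torque'],o['contact_force'])"
```

```text
t: 12.0
eef_pos: [0.5005, -0.0475, 0.0634]
tool_rot: [-0.0, 1.0, -0.012, -0.002]
contact_force: [-7.0, -0.2, 3.2]
gripper_width: 0.126
[-0.09368903  1.59248799 -0.01806092] [-7.02772246 -0.24112801  3.2317696 ]
```

```bash
python3 -m creep '[[[-0.05,0,0,0,0,0.12,0],[-0.05,0,0,0,0,0.27,0],[-0.05,0,0,0,0,0.42,0],[-0.05,0,0,0,0,0.57,0],[-0.05,0,0,0,0,0.72,0],[-0.05,0,0,0,0,0.8,0],[-0.05,0,0,0,0,0.8,0]]]'
python3 - <<'E'
from h import *
p,W=cloud("wrist");cv2.imwrite("pics/g9.png",p)
o=bot.get_obs();print(o["torque"],o["contact_force"],o["q"].round(3), np.degrees(np.arctan2(*R.from_quat(np.roll(o["tool_rot"],-1)).as_matrix()[[1,0],0])))
E
```

```text
t: 12.88
eef_pos: [0.5005, -0.0474, 0.0634]
tool_rot: [0.001, 0.916, -0.4, -0.002]
contact_force: [-6.0, -0.1, 2.4]
gripper_width: 0.132
[ 0.05980011  1.35329845 -0.05225575] [-5.92853351  0.22619896  2.03415456] [-0.66   0.53   0.815  2.122 -0.584  0.73  -0.284] -47.18004278741327
```

View pics/g9.png

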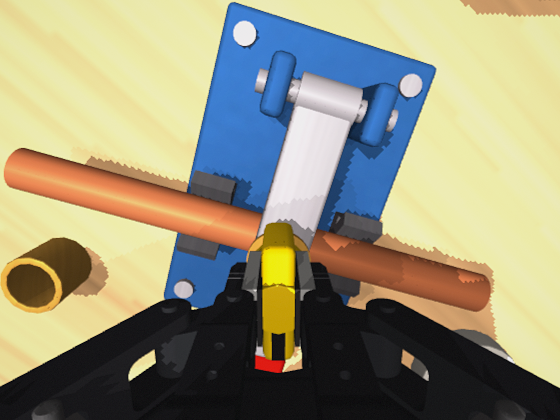

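The screw turns with the grip: the wings are vertical in the picture, with the mark at (278,345) and the arm about 16° off. I continue in small steps to the stop.

```bash
T='from station import bot;import numpy as np
o=bot.get_obs();q=o["tool_rot"];print("tz",o["torque"].round(3),"yaw",np.degrees(2*np.arctan2(q[2],q[1])).round(2))'
python3 -m creep '[[[0,0,0,0,0,0.08,0],[0,0,0,0,0,0.16,0],[0,0,0,0,0,0.18,0],[0,0,0,0,0,0.18,0]]]'; python3 -c "$T"
python3 -m creep '[[[0,0,0,0,0,0.05,0],[0,0,0,0,0,0.05,0]]]'; python3 -c "$T"
python3 -m creep '[[[0,0,0,0,0,0.05,0],[0,0,0,0,0,0.05,0]]]'; python3 -c "$T"
```

```text
t: 13.42
eef_pos: [0.5005, -0.0474, 0.0634]
tool_rot: [0.001, 0.877, -0.481, -0.002]
contact_force: [-5.1, 0.1, 1.6]
gripper_width: 0.136
tz [ 0.072  1.301 -0.07 ] yaw -57.49
t: 13.68
eef_pos: [0.5005, -0.0474, 0.0634]
tool_rot: [0.001, 0.864, -0.503, -0.001]
contact_force: [-5.1, -0.5, 1.8]
gripper_width: 0.136
tz [ 0.135  1.244 -0.061] yaw -60.38
t: 13.92
eef_pos: [0.5005, -0.0474, 0.0634]
tool_rot: [0.001, 0.852, -0.524, -0.002]
contact_force: [-4.9, -0.1, 3.5]
gripper_width: 0.134
tz [ 0.122  1.331 -0.021] yaw -63.24
```

```bash
T='from station import bot;import numpy as np
o=bot.get_obs();q=o["tool_rot"];print("tz",o["torque"].round(3),"yaw",np.degrees(2*np.arctan2(q[2],q[1])).round(2))'
python3 -m creep '[[[0,0,0,0,0,0.04,0],[0,0,0,0,0,0.04,0]]]' | grep force; python3 -c "$T"
python3 -m creep '[[[0,0,0,0,0,0.04,0],[0,0,0,0,0,0.04,0]]]'| grep force; python3 -c "$T"
python3 - <<'E'
from h import *
p,W=cloud("wrist");cv2.imwrite("pics/g10.png",p)
E
```

```text
contact_force: [-6.5, -0.6, 2.5]
tz [0.057 1.465 0.931] yaw -65.34
contact_force: [-7.1, -1.4, 3.4]
tz [-0.19   1.224  1.61 ] yaw -67.51
```

View pics/g10.png

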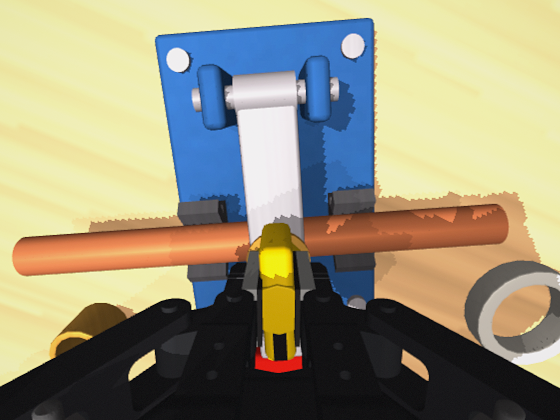

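Torque jumped to 1.6 N m at yaw -67.5°, with onset at about -63.5°, which matches the expected seat at -63.2°. The wings lie along the arm with the mark towards the tab, so the screw is seated. Now I back it off to yaw ≈ +26.8°.

```bash
T='from station import bot;import numpy as np
o=bot.get_obs();q=o["tool_rot"];print("tz",o["torque"].round(3),"yaw",np.degrees(2*np.arctan2(q[2],q[1])).round(2),o["q"].round(2))'
python3 -m creep '[[[0,0,0,0,0,-0.1,0],[0,0,0,0,0,-0.26,0],[0,0,0,0,0,-0.42,0],[0,0,0,0,0,-0.58,0],[0,0,0,0,0,-0.74,0],[0,0,0,0,0,-0.9,0],[0,0,0,0,0,-1.06,0],[0,0,0,0,0,-1.22,0],[0,0,0,0,0,-1.38,0],[0,0,0,0,0,-1.38,0]]]'; python3 -c "$T"
```

```text
t: 15.72
eef_pos: [0.5006, -0.0474, 0.0635]
tool_rot: [-0.001, 0.995, 0.098, -0.001]
contact_force: [-5.1, 0.4, 1.6]
gripper_width: 0.129
tz [0.24  1.255 0.038] yaw 11.26 [-0.46  0.45  0.54  2.11 -0.36  0.68  0.52]
```

Remaining to 26.8°: 15.5°, which is 0.27 rad.

```bash
T='from station import bot;import numpy as np
o=bot.get_obs();q=o["tool_rot"];print("tz",o["torque"].round(3),"yaw",np.degrees(2*np.arctan2(q[2],q[1])).round(2),o["q"].round(2))'
python3 -m creep '[[[0,0,0,0,0,-0.1,0],[0,0,0,0,0,-0.2,0],[0,0,0,0,0,-0.27,0],[0,0,0,0,0,-0.27,0],[0,0,0,0,0,-0.27,0]]]'; python3 -c "$T"
python3 s.py h11; python3 m.py h12 | head -3
python3 - <<'E'
from h import *
a,_=bot.read_camera("scene");p=cv2.imread("pics/h11.png")
cv2.imwrite("pics/h13.png",np.hstack([cv2.resize(a[140:300,170:350],(400,400),interpolation=2),cv2.resize(p,(400,400),interpolation=2)]))
E
```

```text
t: 16.35
eef_pos: [0.5006, -0.0474, 0.0635]
tool_rot: [-0.001, 0.973, 0.23, -0.001]
contact_force: [-5.1, -0.0, 2.9]
gripper_width: 0.135
tz [0.175 1.366 0.058] yaw 26.61 [-0.4   0.43  0.47  2.11 -0.31  0.67  0.73]
4023 ((500.99774169921875, -46.86088562011719), (39.05508041381836, 36.155670166015625), 74.74691772460938)
[500.09529096 -44.24867783] 116.96641290471597
red 6587 0.07384566627466074 ((435.6368103027344, -79.71275329589844), (41.77901840209961, 39.402774810791016), 27.07319450378418)
arm 11004
((516.1395263671875, -39.8985595703125), (141.9569091796875, 62.53746795654297), 26.447633743286133) 0.07397170628424074 [ 8.9846104e-01  4.3905321e-01  5.1683862e+02 -3.6983116e+01]
```

View pics/h11.png

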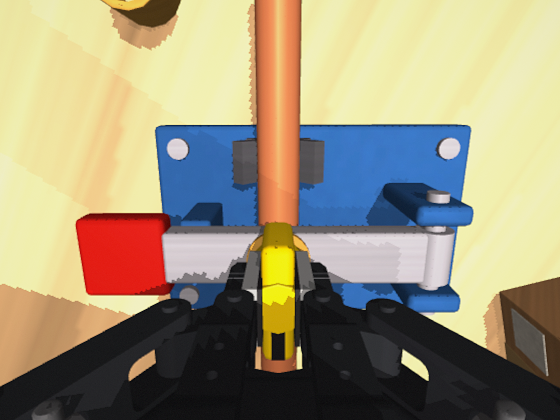

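View pics/h13.png

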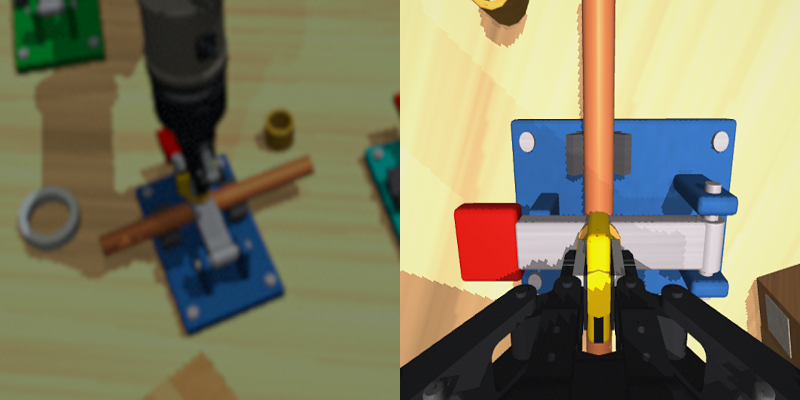

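The wings stand square to the arm (117.0° against about 26.8°). The mark has gone anticlockwise from the tab side, and the arm top is at z = 0.074, so it is shut. The pipe lies in its rests, and the coupling and tape look unmoved.

```bash
python3 -c "
from station import bot;o=bot.get_obs();print(o['t'],o['gripper_width']);print(bot.hand_in())"
```

```text
16.55 0.1359077142292431
the job is handed in; nothing more can be done
None
```

The job is done and handed in at 16.6 s. I pushed the blue clamp's arm shut by the red tab, turned the thumbscrew clockwise until it seated, backed it off a quarter turn, and finished still gripping it.

**Last checks**
- **Arm:** it is shut, with its top at z = 0.074 m. The shutting push ended at about 17 N.
- **Seating:** torque jumped to 1.6 N m, starting within about 1° of the expected seat angle.
- **Quarter turn:** the wings measured 117.0° against about 26.8° for the arm, so 90° backed off. The moment about the screw axis was then only about 0.06 N m.
- **Surroundings:** in the last pictures the pipe lay in its rests and the coupling and tape looked unmoved. The carton showed only in part after the job, so I did not fully check it.

**What disagreed or went less smoothly**
- **Finger length:** with the gripper shut, the visible fingertips ended about 22 mm short of the reported TCP. I corrected the push and grasp heights from the camera depth and the contact force.
- **Grip load:** closing on the screw first pulled about 20 N vertically and 12 N sideways. I eased this before turning, but about 5 N sideways remained to the end.

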